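Set the chocolate melter and hold its start key

TASK

Start the chocolate melter: first turn its dial clockwise until the white pointer line stands at the pointed tab of the ring around it. Then take the key out of the wooden block, push it fully home in the key switch on the melter (it sticks a little on the pins, so press firmly and wiggle it if it catches), and only then turn it a quarter turn clockwise to its stop. The switch springs back, so finish while still gripping the key in the lock at the end of its quarter turn, with the dial still on its tab; leave the two clay pots and the blue bowl where they are.

Things in the scene. Friction and masses are not known exactly. Their poses are not given: they have to be found in the camera images.
- melter: White box-shaped chocolate melter, fixed, 280 (x) x 300 (y) x 70 mm high; origin at the centre of its underside, -x is its front. On its flat top: the black dial, axis at its x -80, y +80 mm; the round key switch, axis at x -80, y -80 mm; behind them two round steel lids up to 32 mm high (radius 64 mm, at x +62, y +72 and -72 mm).
- dial (a joint): Angle of the dial, rad, range 0 to 2.6; grows as it turns clockwise seen from above; at 0 its pointer points along the melter's -x. Stays where it is left (friction about 0.04 N m).
- dial_grip (a point): On the dial's vertical axis, 33 mm above the melter's top, at the height to grip; turns with the dial. The dial is a black disc 64 mm across, 8 mm high, with an upright bar grip 52 mm long (its x), 14 mm thick (its y), up to 47 mm above the melter's top. The pointer, a white line on the bar's top and the disc's rim, lies on its -x side.
- ring: Flat aluminium ring (46 mm outer radius, 2 mm high, seen but not felt) on the melter's top around the dial, origin on the dial's axis. One dark pointed tab, 11 mm wide, 6 mm high, on its -x side, points at the dial. The dial is right when pointer and tab line up, so its x axis and the ring's x axis are parallel, within 7.5 degrees (half a tick of the scale).
- lock (a joint): Angle of the lock's plug, rad, 0 to 1.571 (stop); grows clockwise seen from above. A spring draws it back to 0: about 0.02 N m at the start of the turn, 0.1 N m at the stop.
- lock_mouth (a point): Centre of the key slot's mouth, on the flat top of the plug (brass disc 36 mm across in a steel collar), 3 mm above the melter's top, on the lock's vertical axis; turns with the plug. Slot 14.4 mm long (its x), 7.4 mm wide (its y), 36 mm deep, straight down. Two rows of sprung pins, 11 and 21 mm down, squeeze the blade from both wide sides; passing them takes about 5 to 12 N.
- key_center (a point): Centre of the key's bow (its head), where to grip; z points up. Black bow 34 mm wide (x), 10 mm thick (y), 44 mm tall (22 mm below to 22 mm above this point). Under it a round steel shoulder 22 mm across, 8 mm high, its underside 30 mm below this point. Mass about 50 g. Fully home, the shoulder lies on the plug and this point is 30 mm above the lock's mouth.
- key_tip (a point): Lower end of the key's blade, 60 mm below key_center. Steel blade 13 mm (x) by 6 mm (y), 30 mm long below the shoulder, in the bow's plane, its last 7 mm tapered to 8 by 2 mm. The key is the same both ways round (a half turn about z). The blade has about 0.1 to 0.2 rad of turning play in the slot, so the hand must turn a little further than the plug.
- stand: Wooden key block, fixed, 60 (x) x 90 (y) x 40 mm high, origin at the centre of its underside. The key stands upright in a slot at its centre (slot along its x axis, 15 by 8 mm, 34 mm deep), shoulder resting on the block's top; lift it at least 35 mm to clear it.
- pot_a_center (a point): Bystander: small terracotta clay pot, 64 mm across the rim, 60 mm high; its centre, half-way up.
- pot_b_center (a point): Bystander: a second pot of the same kind; its centre.
- bowl_center (a point): Bystander: blue bowl, 140 mm across, 60 mm high; its centre.

How it is judged:
By the outcome, as a careful person would: the job done as asked, in the order asked, and still so for the second after the job is handed in, while the arm keeps its last pose, push and grip.
It also fails if it takes over 61 s, if anything falls off the work surface, if the arm or the gripper's body presses on something with over 40 N, if the wrist force passes 120 N, or if a joint passes its speed limit or range.

ROBOT

A 6-joint arm with a two-finger parallel gripper is mounted at the origin on the work surface. World frame = base frame: x ahead of the robot, y to its left, z up, the work surface at z = 0. Lengths are in m, angles in rad, forces in N, time in s.
With the tool pointing down it reaches from about 0.375 to 0.9 m from the base axis. Payload 3.1 kg.
Tool frame: the origin (TCP) lies on the centre line of the jaws, within the pads' length; the fingertips stand 19 mm ahead of it and the grasp point (between the pads) is the TCP; z points along the fingers, y is the line along which they close (so a half turn about z gives the same grasp; the last joint's range is limited). The gripper opens to 85 mm and grips with 20 to 120 N. Pads are 22 mm wide; open, the fingers measure 114 mm over their backs; the gripper's body (76 mm by 85 mm) begins 54 mm behind the grasp point. The pads swing forward as they close: fully open they stand 13 mm farther back than shut.
Start: joints at [0.96, 0.527, 1.433, -0, 1.181, -0.178], TCP at [0.262, 0.567, 0.25] pointing down, gripper open.
Joint ranges: [-3.08, 3.08], [-0.75, 2.2], [0.22, 2.44], [-1.43, 4.57], [0, 2.65], [-2.85, 2.85]. Speed limits (rad/s): [2.79, 2.79, 3.14, 3.14, 3.14, 3.14].

INTERFACE

Orientations are given as a unit quaternion [x, y, z, w].
In Python, from station import manip gives the robot as it stands.
- The arm moves only by the tool servo_tool, never from a script. Its argument "rows" is a list that holds one entry, the list of rows, each a list of 7 numbers: the turn, a rotation vector about the tool's x, y, z in degrees, then the shift along the tool's x, y, z in m, then the gripper command: -1 is shut, 1 is fully open, values between are in proportion. In form: [[[wx, wy, wz, tx, ty, tz, jaw], ...]]. A call has 1 to 8 rows; each row shifts and turns the commanded pose from where the row before left it, along the tool's axes as they then stand; what a row does not reach is not made up. A row lasts 1/12 s, in which the tool goes at most 41.7 mm and 7.16 degrees, less where a joint would pass 70% of its speed; a pose out of reach is approached as far as the arm can. A call is refused whole if a number of a shift passes 0.0417 or a number of a turn 7.16, either way. A call with a gripper value outside its range is refused whole. The fingers move at their own pace and stop on an object; "squeeze" is the grip in N (left out, the last holds). Time passes only in rows, so rows that do not move let the fingers close. It gives the time, the measured TCP pose, the force, the opening and the grip force at its end, in the units of the state.
- manip.sense(): the state, without advancing time (a new reading comes with each control period).
- manip.snapshot(name): name is "side" or "top"; returns the picture (480x640x3 uint8, blue, green, red); there is no depth.
- manip.camera_info(name): a dict with "K" (3x3 intrinsics, pixels), "camera_from_world" (4x4, takes a point from world to camera coordinates). Camera axes: x right, y down, z forward; pixel columns grow to the right and rows downward; lengths in m; the calibration is good to about 2 mm. A picture is of the moment at which its call begins. camera_info takes no time and is no camera call.
- manip.sign_off(): hands the job in; it is judged then, once.
The state is a dict: "t": time; "q": joint angles; "qd": joint speeds; "tau": joint torques, N m; "tcp_pos": TCP position; "tool_rot": TCP orientation; "force": force on the tool from outside, world axes, zero at the start; "ft_torque": the same for the moment, N m; "finger_gap": opening from 0.0 (shut) to 1.0 (fully open); "gripper_force": force on a finger pad.
Only numpy, scipy, OpenCV 4.12 (cv2) and the standard library are available. Lean on these libraries where they do the work, as an engineer would, in place of code of your own. Each camera call takes 0.05 s, during which the arm holds its last target. There are 200 camera calls.

## Working session

There is one attempt and no reset: what is moved stays moved. The work goes in short steps, Python scripts to look and compute and a tool call to move; the robot and the scene stay as the last step left them, time stands still between calls to the robot, and variables do not carry over. Pictures are saved under pics/ and viewed, at most 10 in all, crops included, and the job is handed in when it is done.

Besides the shell and the picture viewer there is one more tool, called after "Emit:" by a JSON object that holds its "op" and its "data", one argument or row to a line. servo_tool: Moves the arm, as the interface text tells. Its arguments: {"type":"object","properties":{"rows":{"type":"array","items":{"type":"array","items":{"type":"array","items":{"type":"number"}}}},"squeeze":{"type":"number"}},"required":["rows"]}

```bash
mkdir -p pics; python3 - <<'E'
from station import manip
import cv2,numpy as np
for n in("side","top"):
    cv2.imwrite(f"pics/{n}0.png",manip.snapshot(n)); c=manip.camera_info(n); print(n,np.round(c["K"],1).tolist(),np.round(c["camera_from_world"],4).tolist())
s=manip.sense();print({k:np.round(v,3).tolist() for k,v in s.items()})
E
```

```text
side [[452.5, 0.0, 320.3], [0.0, 452.5, 244.2], [0.0, 0.0, 1.0]] [[-0.974, -0.2265, -0.0004, 0.5452], [-0.1286, 0.5547, -0.8221, 0.1445], [0.1864, -0.8007, -0.5694, 0.8671], [0.0, 0.0, 0.0, 1.0]]
top [[563.6, 0.0, 316.2], [0.0, 563.6, 240.5], [0.0, 0.0, 1.0]] [[0.0143, -0.9998, -0.0114, 0.0198], [-0.9871, -0.0123, -0.1599, 0.5706], [0.1597, 0.0135, -0.9871, 1.3937], [0.0, 0.0, 0.0, 1.0]]
{'t': 0.1, 'q': [0.959, 0.528, 1.434, -0.0, 1.181, -0.179], 'qd': [-0.0, -0.003, -0.003, 0.0, -0.0, -0.002], 'tau': [-0.001, -44.331, -17.859, -0.0, 0.004, 0.0], 'tcp_pos': [0.262, 0.567, 0.249], 'tool_rot': [0.215, 0.977, -0.001, -0.0], 'force': [0.821, -0.145, 0.583], 'ft_torque': [0.019, 0.028, -0.017], 'gripper_force': 0.0, 'finger_gap': 1.002}
```

View pics/top0.png

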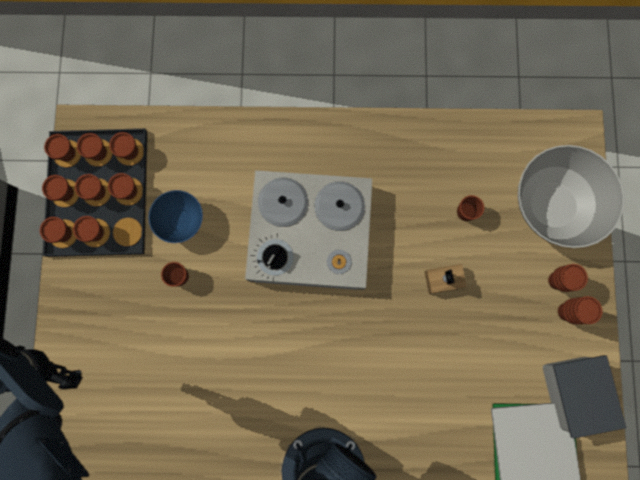

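View pics/side0.png

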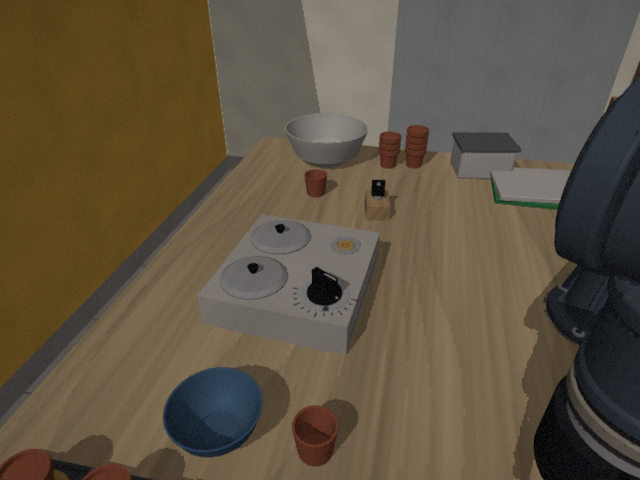

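Top: melter's top at cols 247–372, rows 172–287, dial at (274,257), lock at (339,261), key in block at (449,277), pots at (175,274) and (470,208), bowl at (175,215). Side: dial at (325,290), lock (345,246), key (378,188). I'll enlarge these next.

```bash
python3 - <<'E'
import cv2,numpy as np
t=cv2.imread("pics/top0.png");s=cv2.imread("pics/side0.png")
def c(im,x,y,w,h,W,H): return cv2.resize(im[y:y+h,x:x+w],(W,H),interpolation=cv2.INTER_CUBIC)
o=np.vstack([np.hstack([c(t,244,227,60,60,400,300*1)[:, :300] if 0 else c(t,244,227,60,60,300,300),c(t,315,240,50,50,250,300) if 0 else c(t,314,236,50,60,250,300),c(t,423,252,50,60,250,300)]),
 np.hstack([c(s,285,260,80,80,300,300),c(s,320,225,50,60,250,300),c(s,355,170,50,60,250,300)])])
cv2.imwrite("pics/c0.png",o)
E
```

```text
(no output)
```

View pics/c0.png

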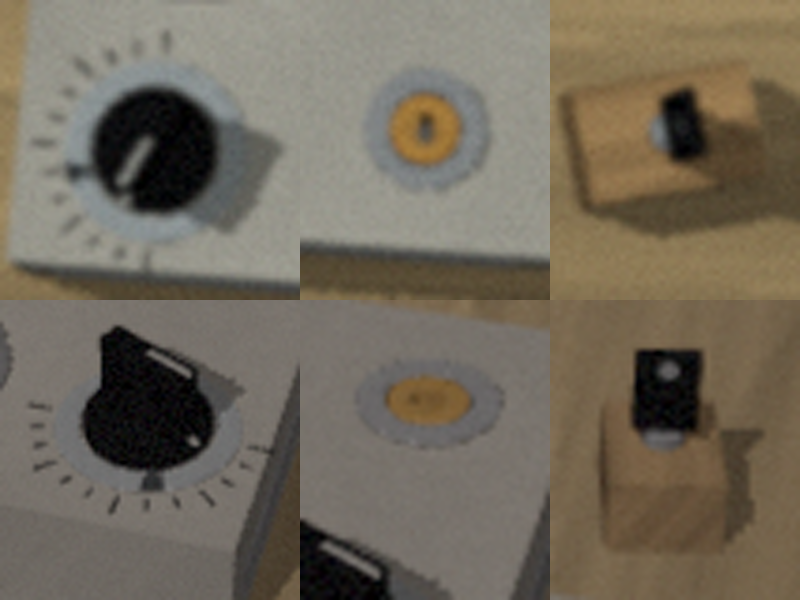

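Crops: the tab's tip is at top-view (261,261), pointer line runs from about (274,255) to (268,264), with the rim mark at (269,267). The lock slot is along image vertical at (339,261). The block is turned about 10°.

```bash
cat > h.py <<'E'
import cv2,numpy as np
from station import manip
C={n:manip.camera_info(n) for n in("side","top")}
P={n:np.array(c["K"])@np.array(c["camera_from_world"])[:3] for n,c in C.items()}
def tri(a,b):
    X=cv2.triangulatePoints(P["top"],P["side"],np.array(a,float).reshape(2,1),np.array(b,float).reshape(2,1));return (X[:3]/X[3]).ravel()
def onz(n,p,z):
    T=np.array(C[n]["camera_from_world"]);R=T[:3,:3];o=-R.T@T[:3,3]
    d=R.T@np.linalg.inv(np.array(C[n]["K"]))@[p[0],p[1],1];return o+d*(z-o[2])/d[2]
def proj(n,X): q=P[n]@np.append(X,1);return q[:2]/q[2]
def blob(im,roi,f):
    x,y,w,h=roi;m=f(im[y:y+h,x:x+w].astype(int)).astype(np.uint8)
    k,l,s,c=cv2.connectedComponentsWithStats(m);i=1+np.argmax(s[1:,4]);return c[i]+[x,y],s[i]
brass=lambda a:(a[...,2]-a[...,0]>40)
black=lambda a:(a.max(-1)<45)
E
python3 - <<'E'
from h import *
t=cv2.imread("pics/top0.png");s=cv2.imread("pics/side0.png")
a,sa=blob(t,(325,246,30,30),brass);b,sb=blob(s,(325,232,40,28),brass);L=tri(a,b);print("lock",a,b,sa,sb,L)
a,sa=blob(t,(435,262,25,25),black);b,sb=blob(s,(362,175,30,25),black);K=tri(a,b);print("key",a,b,sa,sb,K,"reproj",proj("top",K),proj("side",K))
z=L[2]-.003;print("ztop",z)
a,sa=blob(t,(255,240,40,35),black);print("dialblob",a,sa,onz("top",a,z+.012))
pt=[onz("top",p,z+.047) for p in((274,255),(268.4,264))];pb=[tri((274,255),(316.9,270.6)) ,0][:1]
print("pointer top",pt,np.degrees(np.arctan2(*(pt[1]-pt[0])[1::-1])),tri((268.6,263.6),(336,279.5)))
print("rimmark top,side",onz("top",(269,266.8),z+.008),onz("side",(336.7,297.5),z+.008))
print("tab",onz("top",(260.4,261.4),z+.006),onz("side",(326,308),z+.006))
print("disc side", )
for e in [((423+(575-550)/5,252+97/5),(423+195/5,252+66/5)),((423+5,252+97/5),(423+40/5,252+205/5))]:
  d=onz("top",e[1],.04)-onz("top",e[0],.04);print(np.degrees(np.arctan2(d[1],d[0])),np.linalg.norm(d))
for p in((254,171),(373,178),(367,288),(246,280)):print(onz("top",p,z))
E
```

```text
lock [338.51315789 261.31578947] [345.11023622 244.7007874 ] [  7   9  14  14 152] [ 12   8  17  10 127] [ 0.51374636 -0.02915992  0.07453865]
key [449.36585366 277.06097561] [377.93717277 187.82722513] [11  8  8 14 82] [ 10   5  13  17 191] [ 0.47871528 -0.30391089  0.07142494] reproj [449.36541175 277.04457737] [377.9613028 187.8316507]
ztop 0.07153865335741733
dialblob [275.2       256.2626506] [  8   5  24  24 415] [0.52347331 0.12802356 0.08353865]
pointer top [array([0.52188036, 0.12796815, 0.11853865]), array([0.49982784, 0.14090223, 0.11853865])] 149.60784739055975 [0.50019677 0.14040035 0.11840724]
rimmark top,side [0.49747842 0.14306386 0.07953865] [0.49677451 0.14250246 0.07953865]
tab [0.5109199  0.16503228 0.07753865] [0.50980076 0.17111924 0.07753865]
disc side
-78.90704307607278 0.08808011370543636
-173.10871400984107 0.05500589081686655
[0.74471649 0.18917503 0.07153865]
[ 0.72960322 -0.11546853  0.07153865]
[ 0.44885246 -0.10015339  0.07153865]
[0.46467916 0.20011921 0.07153865]
```

Emit:
{"op": "servo_tool", "data": {
  "rows": [
    [[0,0,0,-0.0323,-0.0223,0,1],[0,0,0,-0.0323,-0.0223,0,1],[0,0,0,-0.0323,-0.0223,0,1],[0,0,0,-0.0323,-0.0223,0,1],[0,0,0,-0.0323,-0.0223,0,1],[0,0,0,-0.0323,-0.0223,0,1],[0,0,0,-0.0323,-0.0223,0,1]]
  ],
  "squeeze": 50
}}

```text
t: 0.68
tcp_pos: [0.4022, 0.3291, 0.2501]
tool_rot: [0.215, 0.977, -0.0, -0.0]
force: [-0.1, -0.9, -0.1]
finger_gap: 0.999
gripper_force: 0.0
```

Emit:
{"op": "servo_tool", "data": {
  "rows": [
    [[0,0,0,-0.0323,-0.0223,0,1],[0,0,0,-0.0323,-0.0223,0,1],[0,0,0,-0.0323,-0.0223,0,1],[0,0,0,-0.0323,-0.0223,0,1],[0,0,0,-0.0323,-0.0223,0,1],[0,0,0,-0.0323,-0.0223,0,1],[0,0,5.2,0,0,0,1],[0,0,0,0,0,0,1]]
  ]
}}

```text
t: 1.35
tcp_pos: [0.5227, 0.1258, 0.2499]
tool_rot: [0.262, 0.965, -0.0, -0.0]
force: [0.1, 0.2, -0.1]
finger_gap: 1.002
gripper_force: 0.0
```

```bash
cat >> h.py <<'E'
from scipy.spatial.transform import Rotation as Ro
def st(goal=None,phi=None):
    s=manip.sense();M=Ro.from_quat(s["tool_rot"]).as_matrix();p=np.array(s["tcp_pos"])
    f=np.degrees(np.arctan2(M[1,1],M[0,1]))
    print("t",round(s["t"],2),"p",p.round(4),"phi",round(f,2),"tilt",M[:,2].round(4),"F",np.round(s["force"],1),"T",np.round(s["ft_torque"],2),"gap",round(s["finger_gap"],3),"gf",round(s["gripper_force"],1),"q6",round(s["q"][5],2))
    if goal is not None: print("tool shift",(M.T@(np.array(goal)-p)).round(4),"wz",None if phi is None else round(f-phi,2))
E
python3 - <<'E'
from h import *
st([.522,.128,.1035],60)
print("tab",tri((260.6,261.4),(325.5,307.5)), "brass z.073",onz("top",(338.5,261.3),.073),onz("side",(345.1,244.7),.073))
E
```

```text
t 1.35 p [0.5227 0.1258 0.2499] phi 59.66 tilt [-5.e-04  0.e+00 -1.e+00] F [ 0.1  0.2 -0.1] T [0.06 0.02 0.03] gap 1.002 gf 0.0 q6 -1.01
tool shift [0.0016 0.0015 0.1464] wz -0.34
tab [0.51169819 0.16508745 0.07281482] brass z.073 [ 0.51423983 -0.02914906  0.073     ] [ 0.5137141  -0.03131042  0.073     ]
```

Emit:
{"op": "servo_tool", "data": {
  "rows": [
    [[0,0,0,0.0016,0.0015,0.037,1],[0,0,0,0,0,0.037,1],[0,0,0,0,0,0.037,1],[0,0,0,0,0,0.025,1],[0,0,0,0,0,0.0104,1],[0,0,0,0,0,0,0]]
  ]
}}

```text
t: 1.85
tcp_pos: [0.5185, 0.131, 0.1015]
tool_rot: [0.258, 0.966, -0.001, -0.003]
force: [0.4, 0.5, -0.4]
finger_gap: 0.884
gripper_force: 0.0
```

Emit:
{"op": "servo_tool", "data": {
  "rows": [
    [[0,0,0,0,0,0,-1],[0,0,0,0,0,0,-1],[0,0,0,0,0,0,-1],[0,0,0,0,0,0,-1],[0,0,0,0,0,0,-1],[0,0,0,0,0,0,-1],[0,0,0,0,0,0,-1],[0,0,0,0,0,0,-1]]
  ]
}}

```text
t: 2.52
tcp_pos: [0.5212, 0.1293, 0.1054]
tool_rot: [0.258, 0.966, -0.001, 0.001]
force: [-2.3, -3.6, 6.9]
finger_gap: 0.157
gripper_force: 50.0
```

```bash
python3 -c "
from h import *
st()"
```

```text
t 2.52 p [0.5212 0.1293 0.1054] phi 60.05 tilt [ 9.0e-04 -1.3e-03 -1.0e+00] F [-2.3 -3.6  6.9] T [-0.43  0.25  0.05] gap 0.157 gf 50.0 q6 -1.01
```

Emit:
{"op": "servo_tool", "data": {
  "rows": [
    [[0,0,5.5,0,0,0,-1],[0,0,5.5,0,0,0,-1],[0,0,5.5,0,0,0,-1],[0,0,5.5,0,0,0,-1],[0,0,5.5,0,0,0,-1],[0,0,5.5,0,0,0,-1],[0,0,5.5,0,0,0,-1],[0,0,6,0,0,0,-1]]
  ]
}}

```text
t: 3.18
tcp_pos: [0.5223, 0.1301, 0.1055]
tool_rot: [0.607, 0.795, 0.001, 0.001]
force: [0.5, 0.6, 3.4]
finger_gap: 0.153
gripper_force: 49.7
```

Emit:
{"op": "servo_tool", "data": {
  "rows": [
    [[0,0,0,0,0,0,-1],[0,0,0,0,0,0,-1],[0,0,0,0,0,0,-1]]
  ]
}}

```text
t: 3.43
tcp_pos: [0.5223, 0.1301, 0.1055]
tool_rot: [0.605, 0.797, 0.001, 0.001]
force: [-0.5, -0.2, 5.9]
finger_gap: 0.154
gripper_force: 49.9
```

```bash
python3 -c "
from h import *
st([.4785,-.304,.25],99.5)
i=manip.snapshot('side');cv2.imwrite('pics/s1.png',cv2.resize(i[240:340,270:390],(600,500),interpolation=cv2.INTER_CUBIC))"
```

```text
t 3.43 p [0.5223 0.1301 0.1055] phi 15.6 tilt [ 0.0034  0.     -1.    ] F [-0.5 -0.2  5.9] T [-0.08  0.05 -0.03] gap 0.154 gf 49.9 q6 -0.24
tool shift [-0.4065 -0.1584 -0.1447] wz -83.9
```

View pics/s1.png

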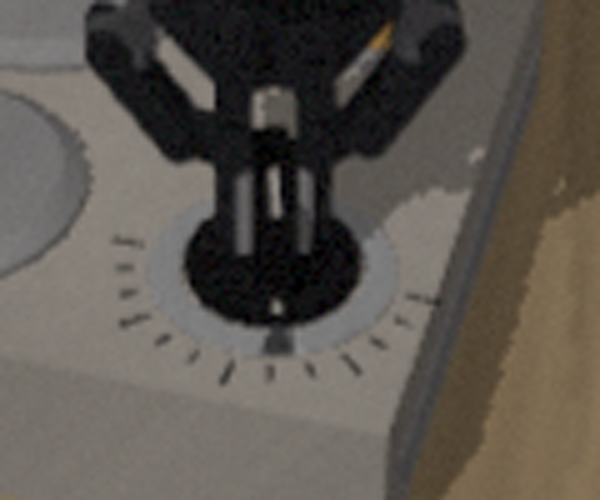

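Side picture: the rim mark (278,307) and tab tip (278,338) line up below the dial's centre (272,265), so the dial is right within about 2°. Release, rise, turn and go above the key.

Emit:
{"op": "servo_tool", "data": {
  "rows": [
    [[0,0,0,0,0,0,0.3],[0,0,0,0,0,0,0.3],[0,0,0,0,0,0,0.3],[0,0,0,0,0,-0.02,0.3],[0,0,0,0,0,-0.041,0.3],[0,0,0,0,0,-0.041,0.3],[0,0,0,0,0,-0.041,0.3],[0,0,-7,0,0,0,0.3]]
  ]
}}

```text
t: 4.15
tcp_pos: [0.5257, 0.1306, 0.2547]
tool_rot: [0.554, 0.832, 0.005, 0.006]
force: [0.7, 0.6, -0.7]
finger_gap: 0.647
gripper_force: 0.0
```

Emit:
{"op": "servo_tool", "data": {
  "rows": [
    [[0,0,-7,0,0,0,0.3],[0,0,-7,0,0,0,0.3],[0,0,-7,0,0,0,0.3],[0,0,-7,0,0,0,0.3],[0,0,-7,0,0,0,0.3],[0,0,-7,0,0,0,0.3],[0,0,-7,0,0,0,0.3],[0,0,-7,0,0,0,0.3]]
  ]
}}

```text
t: 4.82
tcp_pos: [0.5207, 0.1302, 0.2466]
tool_rot: [0.097, 0.995, -0.0, -0.0]
force: [0.4, 0.1, 1.0]
finger_gap: 0.652
gripper_force: 0.0
```

Emit:
{"op": "servo_tool", "data": {
  "rows": [
    [[0,0,-7,0,0,0,0.3],[0,0,-7,0,0,0,0.3],[0,0,-7,0,0,0,0.3],[0,0,0,0.0104,-0.0383,0,0.3],[0,0,0,0.0104,-0.0383,0,0.3],[0,0,0,0.0104,-0.0383,0,0.3],[0,0,0,0.0104,-0.0383,0,0.3],[0,0,0,0.0104,-0.0383,0,0.3]]
  ]
}}

```text
t: 5.48
tcp_pos: [0.5006, -0.0686, 0.2467]
tool_rot: [-0.083, 0.997, 0.0, -0.0]
force: [0.7, 0.3, -0.7]
finger_gap: 0.648
gripper_force: 0.0
```

Emit:
{"op": "servo_tool", "data": {
  "rows": [
    [[0,0,0,0.0104,-0.0383,0,0.3],[0,0,0,0.0104,-0.0383,0,0.3],[0,0,0,0.0104,-0.0383,0,0.3],[0,0,0,0.0104,-0.0383,0,0.3],[0,0,0,0.0104,-0.0383,0,0.3],[0,0,0,0.0104,-0.0383,0,0.3],[0,0,0,0,0,0,0.3],[0,0,0,0,0,0,0.3]]
  ]
}}

```text
t: 6.15
tcp_pos: [0.4772, -0.3064, 0.2464]
tool_rot: [-0.081, 0.997, 0.0, -0.0]
force: [-0.1, 0.8, -0.3]
finger_gap: 0.647
gripper_force: 0.0
```

```bash
python3 -c "
from h import *
st([.4785,-.304,.073],99.5)
i=manip.snapshot('side');j=manip.snapshot('top')
b,sb=blob(i,(325,232,40,28),brass);a,sa=blob(j,(325,246,30,30),brass);print(a,b,tri(a,b))
cv2.imwrite('pics/2.png',np.hstack([cv2.resize(i[120:220,330:430],(400,400)),cv2.resize(j[230:330,240:340],(400,400),interpolation=cv2.INTER_CUBIC)]))"
```

```text
t 6.15 p [ 0.4772 -0.3064  0.2464] phi 99.3 tilt [-2.e-04  4.e-04 -1.e+00] F [-0.1  0.8 -0.3] T [ 0.02 -0.01 -0.04] gap 0.647 gf 0.0 q6 -2.5
tool shift [-0.0017  0.0021  0.1734] wz -0.2
[338.53797468 261.46835443] [345.11023622 244.7007874 ] [ 0.51352256 -0.02921537  0.0744838 ]
```

View pics/2.png

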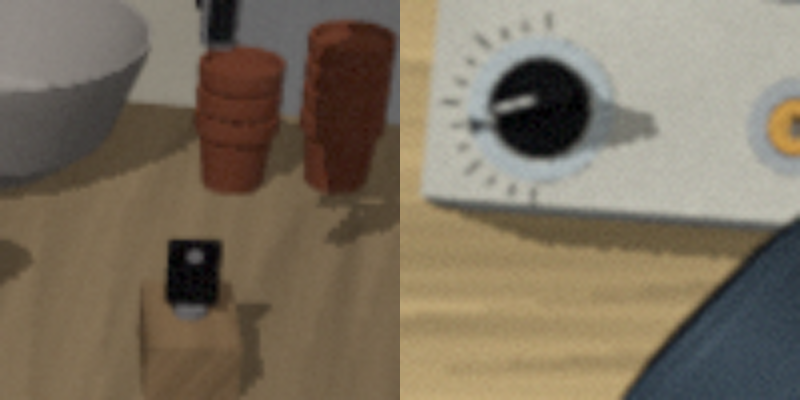

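Right crop: dial pointer (535,98)→(495,108) points at the tab (478,124); left crop: key untouched in the block. Descend and grip.

Emit:
{"op": "servo_tool", "data": {
  "rows": [
    [[0,0,0,-0.0017,0.0021,0.03,0.3],[0,0,0,0,0,0.038,0.3],[0,0,0,0,0,0.038,0.3],[0,0,0,0,0,0.038,0.3],[0,0,0,0,0,0.02,0.3],[0,0,0,0,0,0.0094,0.3],[0,0,0,0,0,0,0.3],[0,0,0,0,0,0,0]]
  ],
  "squeeze": 70
}}

```text
t: 6.92
tcp_pos: [0.4797, -0.3011, 0.074]
tool_rot: [-0.084, 0.996, -0.0, 0.0]
force: [-0.8, -0.6, 0.6]
finger_gap: 0.525
gripper_force: 0.0
```

Emit:
{"op": "servo_tool", "data": {
  "rows": [
    [[0,0,0,0,0,0,-1],[0,0,0,0,0,0,-1],[0,0,0,0,0,0,-1],[0,0,0,0,0,0,-1],[0,0,0,0,0,0,-1],[0,0,0,0,0,0,-1],[0,0,0,0,0,0,-1],[0,0,0,0,0,0,-1]]
  ]
}}

```text
t: 7.58
tcp_pos: [0.4804, -0.3035, 0.0751]
tool_rot: [-0.083, 0.997, -0.002, 0.002]
force: [1.0, -0.9, 5.5]
finger_gap: 0.111
gripper_force: 69.3
```

```bash
python3 -c "
from h import *
st([.4785,-.304,.073],99.5)"
```

```text
t 7.58 p [ 0.4804 -0.3035  0.0751] phi 99.49 tilt [ 0.0035 -0.0035 -1.    ] F [ 1.  -0.9  5.5] T [-0.35 -0.08  0.01] gap 0.111 gf 69.3 q6 -2.5
tool shift [ 0.002  -0.0002  0.0021] wz -0.01
```

Emit:
{"op": "servo_tool", "data": {
  "rows": [
    [[0,0,0,0,0,-0.01,-1],[0,0,0,0,0,-0.02,-1],[0,0,0,0,0,-0.03,-1],[0,0,0,0,0,-0.03,-1],[0,0,0,0,0,-0.03,-1],[0,0,0,0,0,0,-1],[0,0,0,0,0,0,-1]]
  ]
}}

```text
t: 8.17
tcp_pos: [0.4793, -0.3018, 0.1955]
tool_rot: [-0.083, 0.997, -0.001, 0.001]
force: [-0.4, 0.6, -0.3]
finger_gap: 0.106
gripper_force: 69.2
```

```bash
python3 -c "
from h import *
st([.514,-.0295,.17],87.2)
i=manip.snapshot('side');j=manip.snapshot('top');cv2.imwrite('pics/full_s.png',i);cv2.imwrite('pics/full_t.png',j)
s=manip.sense();p=np.array(s['tcp_pos']);q=proj('side',p).astype(int);r=proj('top',p).astype(int);print(q,r)
f=lambda im,c:cv2.resize(im[c[1]-30:c[1]+45,c[0]-30:c[0]+30],(400,500),interpolation=cv2.INTER_CUBIC)
cv2.imwrite('pics/3.png',np.hstack([f(i,q),f(j,r)]))"
```

```text
t 8.17 p [ 0.4793 -0.3018  0.1955] phi 99.5 tilt [ 0.0021 -0.0015 -1.    ] F [-0.4  0.6 -0.3] T [ 0.01 -0.02  0.02] gap 0.106 gf 69.2 q6 -2.5
tool shift [-0.0791  0.2629  0.0252] wz 12.3
[381 143] [459 272]
```

View pics/3.png

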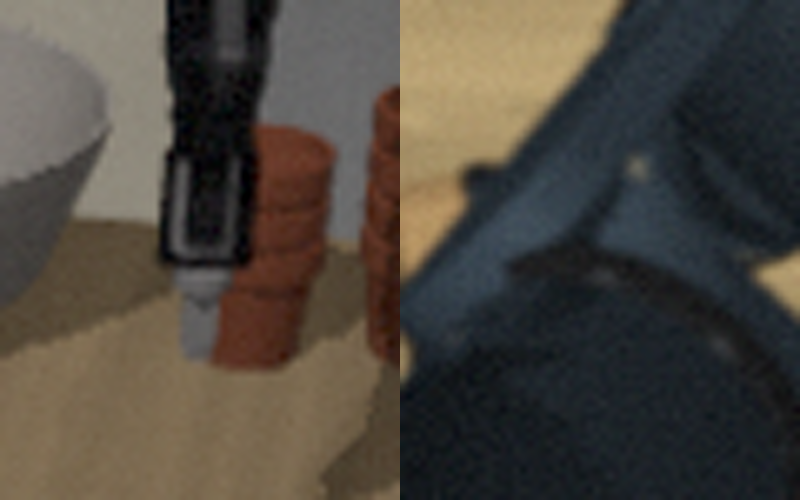

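Side crop: key held upright, blade centre at about (198,330) in the crop, shoulder underside at row ~297, tip at row ~360; top view is blocked by the arm.

```bash
python3 -c "
from h import *
p=np.array(manip.sense()['tcp_pos'])
for dz in(-.034,-.0495,-.0645):
  q=proj('side',p+[0,0,dz]);print(dz,(q-[351,113])*400/60)
"
```

```text
-0.034 [197.57376234 290.11102041]
-0.0495 [194.40667388 329.19972002]
-0.0645 [191.38910864 366.44298081]
```

Emit:
{"op": "servo_tool", "data": {
  "rows": [
    [[0,0,6.15,0,0,0,-1],[0,0,6.15,0,0,0,-1],[0,0,0,-0.0023,0.027,0,-1],[0,0,0,-0.0023,0.027,0,-1],[0,0,0,-0.0023,0.027,0,-1],[0,0,0,-0.0023,0.027,0,-1],[0,0,0,-0.0023,0.027,0,-1],[0,0,0,-0.0023,0.027,0,-1]]
  ]
}}

```text
t: 8.93
tcp_pos: [0.4993, -0.1387, 0.1916]
tool_rot: [0.025, 1.0, 0.001, -0.002]
force: [0.3, 0.6, -0.8]
finger_gap: 0.107
gripper_force: 69.1
```

Emit:
{"op": "servo_tool", "data": {
  "rows": [
    [[0,0,0,-0.0023,0.027,0,-1],[0,0,0,-0.0023,0.027,0,-1],[0,0,0,-0.0023,0.027,0,-1],[0,0,0,-0.0023,0.0305,0.02,-1],[0,0,0,0,0,0.02,-1],[0,0,0,0,0,0,-1],[0,0,0,0,0,0,-1],[0,0,0,0,0,0,-1]]
  ]
}}

```text
t: 9.6
tcp_pos: [0.5152, -0.0303, 0.1531]
tool_rot: [0.025, 1.0, 0.0, -0.001]
force: [0.2, 0.7, -0.7]
finger_gap: 0.108
gripper_force: 69.3
```

```bash
python3 -c "
from h import *
st([.5156,-.0298,.138],87.2)
i=manip.snapshot('side');cv2.imwrite('pics/4.png',cv2.resize(i[200:275,305:385],(640,600),interpolation=cv2.INTER_CUBIC))"
```

```text
t 9.6 p [ 0.5152 -0.0303  0.1531] phi 87.16 tilt [-1.5e-03  3.0e-04 -1.0e+00] F [ 0.2  0.7 -0.7] T [-0.02  0.05  0.01] gap 0.108 gf 69.3 q6 -1.8
tool shift [-0.0004  0.0005  0.0151] wz -0.04
```

View pics/4.png

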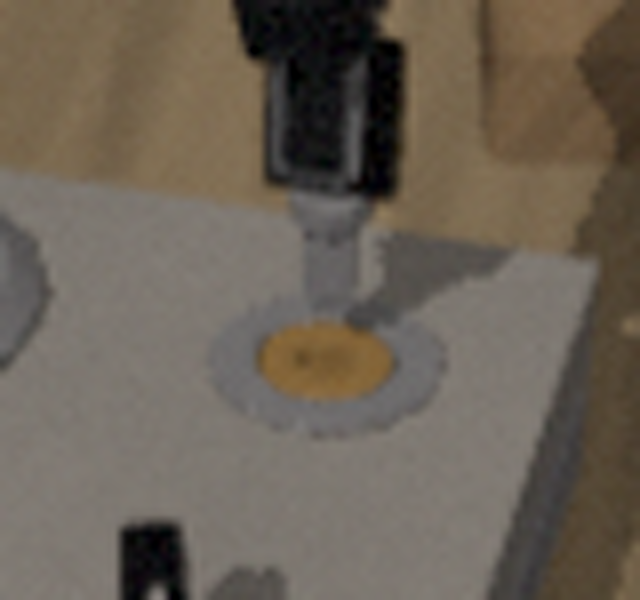

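Side crop: blade (centre col ≈330) hangs over the brass plug's centre (326,362), within about 1 mm. Lower gently into the slot.

Emit:
{"op": "servo_tool", "data": {
  "rows": [
    [[0,0,0,-0.0006,0.0005,0.004,-1],[0,0,0,0,0,0.004,-1],[0,0,0,0,0,0.004,-1],[0,0,0,0,0,0.003,-1],[0,0,0,0,0,0.003,-1],[0,0,0,0,0,0.003,-1],[0,0,0,0,0,0.003,-1],[0,0,0,0,0,0,-1]]
  ]
}}

```text
t: 10.32
tcp_pos: [0.5161, -0.0299, 0.1291]
tool_rot: [0.024, 1.0, -0.001, -0.0]
force: [-0.1, -3.7, -1.5]
finger_gap: 0.106
gripper_force: 68.9
```

```bash
python3 -c "
from h import *
st([.5156,-.0298,.1075],87.2)"
```

```text
t 10.32 p [ 0.5161 -0.0299  0.1291] phi 87.24 tilt [-1.0e-04 -1.1e-03 -1.0e+00] F [-0.1 -3.7 -1.5] T [-0.58  0.03 -0.03] gap 0.106 gf 68.9 q6 -1.8
tool shift [0.0005 0.0001 0.0216] wz 0.04
```

Emit:
{"op": "servo_tool", "data": {
  "rows": [
    [[0,0,0,0,-0.0007,0.002,-1],[0,0,0,0,0,0.003,-1],[0,0,0,0,0,0.003,-1],[0,0,0,0,0,0.003,-1],[0,0,0,0,0,0,-1]]
  ]
}}

```text
t: 10.73
tcp_pos: [0.5159, -0.0302, 0.1192]
tool_rot: [0.024, 1.0, -0.0, 0.0]
force: [-1.4, -1.8, 3.7]
finger_gap: 0.104
gripper_force: 69.7
```

```bash
python3 -c "
from h import *
st([.5156,-.0298,.1075],87.2)"
```

```text
t 10.73 p [ 0.5159 -0.0302  0.1192] phi 87.21 tilt [ 1.e-04 -3.e-04 -1.e+00] F [-1.4 -1.8  3.7] T [-0.5   0.43  0.03] gap 0.104 gf 69.7 q6 -1.8
tool shift [0.0003 0.0004 0.0117] wz 0.01
```

Emit:
{"op": "servo_tool", "data": {
  "rows": [
    [[0,0,0,0,0,0.003,-1],[0,0,0,0,0,0.003,-1],[0,0,0,0,0,0.003,-1],[0,0,0,0,0,0.002,-1],[0,0,0,0,0,0.002,-1],[0,0,0,0,0,0,-1]]
  ]
}}

```text
t: 11.23
tcp_pos: [0.5163, -0.0308, 0.1077]
tool_rot: [0.024, 1.0, -0.001, 0.001]
force: [-4.1, -3.8, 19.0]
finger_gap: 0.107
gripper_force: 72.7
```

```bash
python3 -c "
from h import *
st([.5156,-.0298,.1075],87.2)"
```

```text
t 11.23 p [ 0.5163 -0.0308  0.1077] phi 87.26 tilt [ 0.0012 -0.0017 -1.    ] F [-4.1 -3.8 19. ] T [-0.67  0.85  0.  ] gap 0.107 gf 72.7 q6 -1.8
tool shift [0.0007 0.0009 0.0002] wz 0.06
```

Emit:
{"op": "servo_tool", "data": {
  "rows": [
    [[0,0,2,0,-0.0005,0.001,-1],[0,0,-4,0,0,0.001,-1],[0,0,2,0,0,0,-1],[0,0,0,0,0,0,-1]]
  ]
}}

```text
t: 11.57
tcp_pos: [0.5163, -0.0309, 0.1076]
tool_rot: [0.025, 1.0, -0.001, 0.001]
force: [-7.2, -1.5, 33.7]
finger_gap: 0.107
gripper_force: 75.0
```

```bash
python3 -c "
from h import *
st([.5156,-.0298,.1075],87.2)
i=manip.snapshot('side');cv2.imwrite('pics/5.png',cv2.resize(i[200:275,305:385],(640,600),interpolation=cv2.INTER_CUBIC))"
```

```text
t 11.57 p [ 0.5163 -0.0309  0.1076] phi 87.19 tilt [ 0.0022 -0.0014 -1.    ] F [-7.2 -1.5 33.7] T [-0.33  1.36  0.03] gap 0.107 gf 75.0 q6 -1.8
tool shift [0.0007 0.0011 0.0001] wz -0.01
```

View pics/5.png

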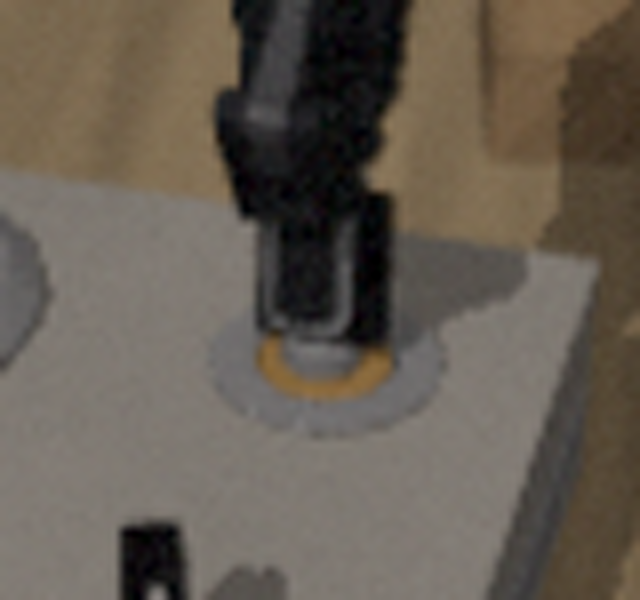

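Shoulder sits on the brass plug (around (320,355)) and the force rises stiffly: key is home. Ease the push a little and turn clockwise about the lock axis.

Emit:
{"op": "servo_tool", "data": {
  "rows": [
    [[0,0,0,0.0006,0,-0.0008,-1],[0,0,6,0,-0.0002,0,-1],[0,0,7,0,-0.0002,0,-1],[0,0,7,0,-0.0002,0,-1],[0,0,7,0,-0.0002,0,-1]]
  ],
  "squeeze": 90
}}

```text
t: 12.03
tcp_pos: [0.516, -0.0321, 0.1077]
tool_rot: [0.259, 0.966, -0.001, 0.002]
force: [-5.3, -3.6, 26.3]
finger_gap: 0.106
gripper_force: 88.7
```

```bash
python3 -c "
from h import *
st()"
```

```text
t 12.03 p [ 0.516  -0.0321  0.1077] phi 59.93 tilt [ 0.0031 -0.0022 -1.    ] F [-5.3 -3.6 26.3] T [-0.65  1.06 -0.02] gap 0.106 gf 88.7 q6 -1.32
```

Emit:
{"op": "servo_tool", "data": {
  "rows": [
    [[0,0,7,0,-0.0002,0,-1],[0,0,7,0,-0.0002,0,-1],[0,0,7,0,-0.0002,0,-1],[0,0,7,0,-0.0002,0,-1],[0,0,7,0,-0.0002,0,-1],[0,0,7,0,-0.0002,0,-1],[0,0,7,0,-0.0002,0,-1]]
  ]
}}

```text
t: 12.62
tcp_pos: [0.5145, -0.0331, 0.1077]
tool_rot: [0.636, 0.771, -0.0, 0.001]
force: [-6.0, -3.9, 27.1]
finger_gap: 0.108
gripper_force: 88.7
```

```bash
python3 -c "
from h import *
st()"
```

```text
t 12.62 p [ 0.5145 -0.0331  0.1077] phi 10.95 tilt [ 0.0019 -0.0023 -1.    ] F [-6.  -3.9 27.1] T [-0.61  1.31  0.1 ] gap 0.108 gf 88.7 q6 -0.47
```

Emit:
{"op": "servo_tool", "data": {
  "rows": [
    [[0,0,7,0,-0.0002,0,-1],[0,0,7,0,-0.0002,0,-1],[0,0,6,0,-0.0002,0,-1],[0,0,0,0,0,0,-1]]
  ]
}}

```text
t: 12.95
tcp_pos: [0.5137, -0.0329, 0.1077]
tool_rot: [0.76, 0.65, 0.0, 0.001]
force: [-7.1, -4.0, 26.8]
finger_gap: 0.103
gripper_force: 88.9
```

```bash
python3 -c "
from h import *
st()"
```

```text
t 12.95 p [ 0.5137 -0.0329  0.1077] phi -8.91 tilt [ 0.0017 -0.0019 -1.    ] F [-7.1 -4.  26.8] T [-0.62  1.19  0.07] gap 0.103 gf 88.9 q6 -0.12
```

Emit:
{"op": "servo_tool", "data": {
  "rows": [
    [[0,0,3,0,0,0,-1],[0,0,0,0,0,0,-1]]
  ]
}}

```text
t: 13.12
tcp_pos: [0.5135, -0.0328, 0.1077]
tool_rot: [0.776, 0.631, -0.0, 0.001]
force: [-7.6, -3.3, 27.8]
finger_gap: 0.108
gripper_force: 89.0
```

```bash
python3 -c "
from h import *
st()"
```

```text
t 13.12 p [ 0.5135 -0.0328  0.1077] phi -11.77 tilt [ 0.0011 -0.0019 -1.    ] F [-7.6 -3.3 27.8] T [-0.59  1.24  0.2 ] gap 0.108 gf 89.0 q6 -0.07
```

Emit:
{"op": "servo_tool", "data": {
  "rows": [
    [[0,0,3,0,0,0,-1],[0,0,0,0,0,0,-1],[0,0,0,0,0,0,-1]]
  ]
}}

```text
t: 13.37
tcp_pos: [0.5133, -0.0328, 0.1077]
tool_rot: [0.791, 0.611, -0.0, 0.001]
force: [-6.9, -3.4, 28.2]
finger_gap: 0.103
gripper_force: 89.0
```

```bash
python3 -c "
from h import *
st()"
```

```text
t 13.37 p [ 0.5133 -0.0328  0.1077] phi -14.64 tilt [ 7.0e-04 -2.1e-03 -1.0e+00] F [-6.9 -3.4 28.2] T [-0.62  1.29  0.34] gap 0.103 gf 89.0 q6 -0.02
```

Emit:
{"op": "servo_tool", "data": {
  "rows": [
    [[0,0,3,0,0,0,-1],[0,0,0,0,0,0,-1],[0,0,0,0,0,0,-1]]
  ]
}}

```text
t: 13.62
tcp_pos: [0.5132, -0.0328, 0.1077]
tool_rot: [0.807, 0.591, -0.001, 0.001]
force: [-7.2, -2.1, 28.7]
finger_gap: 0.107
gripper_force: 89.2
```

```bash
python3 -c "
from h import *
st()"
```

```text
t 13.62 p [ 0.5132 -0.0328  0.1077] phi -17.54 tilt [ 4.0e-04 -2.5e-03 -1.0e+00] F [-7.2 -2.1 28.7] T [-0.5   1.26  0.67] gap 0.107 gf 89.2 q6 0.03
```

```bash
python3 -c "
from h import *
i=manip.snapshot('side');cv2.imwrite('pics/6.png',cv2.resize(i[220:340,270:390],(600,600),interpolation=cv2.INTER_CUBIC))"
```

```text
(no output)
```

View pics/6.png

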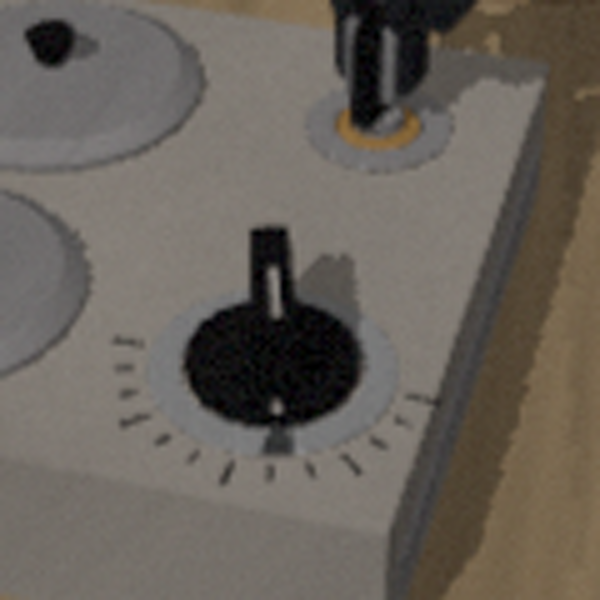

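The dial's mark (277,407) stands at the tab (278,438). The key sits home in the lock, turned a quarter turn and held against the stop.

```bash
python3 -c "
from station import manip
print(manip.sign_off())"
```

```text
the job is handed in; nothing more can be done
None
```

The job is handed in at about 14 s: the dial is on its tab (about 2° by eye), and the key is fully home, turned clockwise to the stop (wrist torque rose to 0.67 N m) and still gripped; I never moved near the pots or the bowl.

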